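# Draw the red strip out of the stock bin and lay it on the bearers

### The job

Draw the red wooden strip out of the stock bin through its slot, following its slant so that it does not jam, and lay it across the two pale bearers of the black lay-up board, lying centred on the board and square across both bearers. Leave the blue strip leaning in its slot.

Things in the scene. Friction and masses are not known exactly. Their poses are not given: they have to be found in the camera images.
- red_strip: Red wooden strip, 280 x 18 x 18 mm, 70 g. Origin at its centre; x along its length, -x towards the outer end, z its upper face's normal. Its inner end stands on the bin floor; it rests on a slot's lower edge, rising outwards at 19 degrees, some 100 mm sticking out to be gripped from above. Longer than the bin inside: it comes free when drawn some 190 mm outwards along its slant.
- blue_strip: Blue wooden strip, same size, axes and lean, in the other slot, 100 mm beside the red one. Stays where it is.
- bin: Fixed brown wooden bin, open top, 196 (x) x 220 (y) x 120 mm high. Origin at the centre of its underside, x from slotted to rear wall, z up. Walls 8, floor 6 mm thick. Slotted wall at x = -98 to -90 mm, with two windows at y = -50 and +50 mm, 36 mm wide, 60 to 105 mm above the bench, closed above by a 15 mm bar. Either strip may be in either slot.
- board: Fixed black board lying on the bench, 300 (x) x 120 (y) x 12 mm. Origin at the centre of its underside, x along its length, z up. Two pale bearers 20 wide, 30 mm high run across it along y at x = -50 and +50 mm, tops 42 mm above the bench. The strip is to lie along x (either way round), middle over middle; its centre is then 51 mm above the bench.

How it is judged:
On the way:
1. the red strip is about halfway out through its slot: its middle 20 to 110 mm in front of the slotted wall, more than 50 mm above the bench, still within 34 degrees of the bin's x axis (x of red_strip in the frame of bin between -0.208 and -0.118 m and z of red_strip in the frame of bin above 0.05 m and angle between the x axis of red_strip and the x axis of bin, either way round below 0.6 rad), for 0.05 s.
At the end, for the whole second after the job is handed in: The red strip rests across both bearers, its middle within 25 mm of the board's middle lengthwise and sideways, its height within 5 mm of lying flat on the bearers, within 0.2 rad (11 degrees) of the board's length, at rest; the blue strip is within 30 mm of where it was (x of red_strip in the frame of board between -0.025 and 0.025 m and y of red_strip in the frame of board between -0.025 and 0.025 m and z of red_strip in the frame of board between 0.046 and 0.056 m and angle between the x axis of red_strip and the x axis of board, either way round below 0.2 rad and linear speed of red_strip below 0.02 m/s and distance of blue_strip from where it was at the start of the episode below 0.03 m); the robot touches nothing.
It fails at once if the blue strip is moved by more than 30 mm (distance of blue_strip from where it was at the start of the episode above 0.03 m).
It also fails if it takes over 38 s, if anything falls off the work surface, if the arm or the gripper's body presses on something with over 40 N, if the wrist force passes 120 N, or if a joint passes its speed limit or range.

### The arm

A 6-joint arm with a two-finger parallel gripper is mounted at the origin on the work surface. World frame = base frame: x ahead of the robot, y to its left, z up, the work surface at z = 0. Lengths are in m, angles in rad, forces in N, time in s.
With the tool pointing down it reaches from about 0.25 to 0.8 m from the base axis. Payload 8.5 kg.
Tool frame: the origin (TCP) lies at the very end of the fingers, on their centre line; the grasp point (between the pads) lies 19 mm behind it; z points along the fingers, y is the direction in which the jaws open and shut (so a half turn about z gives the same grasp; the last joint's range is limited). The gripper opens to 85 mm and grips with 20 to 120 N. Pads are 22 mm wide; open, the fingers measure 114 mm over their backs; the gripper's body (76 mm by 85 mm) begins 54 mm behind the grasp point. The pads swing forward as they close: fully open they stand 13 mm farther back than shut.
Start: joints at [1.253, 0.238, -0.013, 1.319, 0, 1.571], TCP at [0.164, 0.499, 0.231] pointing down, gripper open.
Joint ranges: [-2.66, 2.66], [-1.03, 1.9], [-1.14, 1.46], [-1.82, 2.27], [-1.45, 1.34], [-3.14, 3.14]. Speed limits (rad/s): [2.22, 2.22, 2.79, 3.14, 3.14, 3.14].

### API

Orientations are given as a rotation vector (axis times angle).
In Python, from cell import * gives the robot as it stands.
- The arm moves only by the tool servo_tool, never from a script. Its argument "series" is a list that holds one entry, the list of rows, each a list of 7 numbers: the shift along the tool's x, y, z in units of 40 mm (1.0 is 40 mm), then the turn, a rotation vector about the tool's x, y, z in units of 5 degrees (1.0 is 5 degrees), then the opening, from 0 (shut) to 1 (fully open). A call has 1 to 10 rows; each row shifts and turns the commanded pose from where the row before left it, along the tool's axes as they then stand; what a row does not reach is not made up. A row lasts 1/12 s, in which the tool goes at most 41.7 mm and 7.16 degrees, less where a joint would pass 70% of its speed; a pose out of reach is approached as far as the arm can. A call is refused whole if a number of a shift passes 1 or a number of a turn 1, either way. A call with a gripper value outside its range is refused whole. The fingers move at their own pace and stop on an object; "force" is the grip in N (left out, the last holds). Time passes only in rows, so rows that do not move let the fingers close. It gives the time, the measured TCP pose, the force and the opening at its end, in the units of the state.
- read_state(): the state, without advancing time (a new reading comes with each control period).
- camera(name): name is "scene" or "top" or "wrist"; returns the picture (384x512x3 uint8, red, green, blue); there is no depth.
- camera_model(name): a dict with "mtx" (3x3 intrinsics, pixels), "eye" and "attitude" of the camera in the world; the wrist camera has in their place "T_tool_cam" (4x4, takes a point from camera to tool coordinates, whose origin is the TCP and whose axes are the flange's). Camera axes: x right, y up, looking along -z (the intrinsics and any distortion apply to the point x, -y, -z); pixel columns grow to the right and rows downward; lengths in m; the calibration is good to about 2 mm. A picture is of the moment at which its call begins: read the wrist's pose just before it. camera_model takes no time and is no camera call.
- finish_job(): hands the job in, once; it reports no verdict.
Trained networks look in the newest picture that a camera, given by its name, has taken for a name from the list of things; names that differ only in an ending like _2 or _b are one class to them, and where a whole thing is asked for, a point or a joint stands for the part that bears it (a point fixed in the world has none). Each returns a list of dicts, best first, with "score" (0 to 1); they miss things now and then, are a little off and sometimes report something else, mostly with a low value. They report only what shows in the picture. A call takes as long as a camera call.
- boxes_of(query, camera): "at" ([column, row] in pixels, amid what is visible of it).
The state is a dict: "time": time; "qpos": joint angles; "qvel": joint speeds; "joint_torque": joint torques, N m; "tool_pos": TCP position; "tcp_rot": TCP orientation; "ft_force": force on the tool from outside, world axes, zero at the start; "ft_torque": the same for the moment, N m; "finger_gap": finger opening in m.
Only numpy, scipy, OpenCV 4.12 (cv2) and the standard library are available. Lean on these libraries where they do the work, as an engineer would, in place of code of your own. Each camera call takes 0.05 s, during which the arm holds its last target. There are 200 camera calls.

## Working session

There is one attempt and no reset: what is moved stays moved. The work goes in short steps, Python scripts to look and compute and a tool call to move; the robot and the scene stay as the last step left them, time stands still between calls to the robot, and variables do not carry over. Pictures are saved under pics/ and viewed, about 8 in all and at most 12, crops included, and the job is handed in when it is done.

Besides the shell and the picture viewer there is one more tool, called after "Request:" by a JSON object that holds its "name" and its "arguments". servo_tool: Moves the arm, as the interface text tells. Its arguments: {"type":"object","properties":{"series":{"type":"array"},"force":{"type":"number"}},"required":["series"]}

```bash
mkdir -p pics; python3 - <<'E'
from cell import *
import cv2,numpy as np
s=read_state();print(s)
for n in("scene","top"):
    im=camera(n);cv2.imwrite(f"pics/{n}0.png",im[:,:,::-1])
    m=camera_model(n);print(n,m)
    for q in("red_strip","blue_strip","bin","board"):print(q,boxes_of(q,n)[:3])
print(camera_model("wrist"))
a=cv2.imread("pics/scene0.png")
E
```

```text
{'time': 0.0, 'qpos': array([ 1.25298718e+00,  2.38753399e-01, -1.42479221e-02,  1.31918717e+00,
       -9.04640351e-06,  1.57077354e+00]), 'qvel': array([ 1.64996385e-03,  1.30699006e-04,  6.22555123e-04, -6.52679346e-05,
        1.06101524e-03,  1.52287908e-04]), 'joint_torque': array([-3.95657862e-04, -5.38777721e+01,  3.46433115e+01,  1.87101366e-02,
       -1.01811816e-04,  3.33020216e-05]), 'tool_pos': array([0.16393041, 0.49832087, 0.23069445]), 'tcp_rot': array([-4.97046264e-01, -3.10180861e+00,  2.16136119e-03]), 'ft_force': array([-0.29262979, -0.65624308, -0.27341601]), 'ft_torque': array([-0.03255679, -0.00300413,  0.00467895]), 'finger_gap': 0.0849356662646271}
scene {'mtx': array([[384.56546771,   0.        , 258.6813257 ],
       [  0.        , 384.56546771, 188.51669892],
       [  0.        ,   0.        ,   1.        ]]), 'eye': array([1.07482338, 0.06737252, 0.49944167]), 'attitude': array([0.63964106, 0.71922013, 1.55724431])}
red_strip []
blue_strip [{'at': [340.6, 175.4], 'score': 0.66}]
bin [{'at': [385.3, 201.6], 'score': 0.57}]
board [{'at': [149.9, 195.9], '
[... 303 characters left out ...]
 [{'at': [155.2, 185.8], 'score': 0.56}]
blue_strip [{'at': [160.8, 240.9], 'score': 0.87}]
bin [{'at': [106.9, 215.3], 'score': 0.87}]
board [{'at': [352.2, 235.7], 'score': 0.74}]
{'mtx': array([[320.34460541,   0.        , 258.5592538 ],
       [  0.        , 320.34460541, 190.98360192],
       [  0.        ,   0.        ,   1.        ]]), 'T_tool_cam': array([[ 8.03919503e-05,  9.44796773e-01,  3.27656910e-01,
         8.40790485e-02],
       [ 9.99999991e-01, -4.21944270e-05, -1.23686667e-04,
        -9.93457349e-05],
       [-1.03033469e-04,  3.27656917e-01, -9.44796769e-01,
        -1.42267794e-01],
       [ 0.00000000e+00,  0.00000000e+00,  0.00000000e+00,
         1.00000000e+00]])}
```

View pics/top0.png

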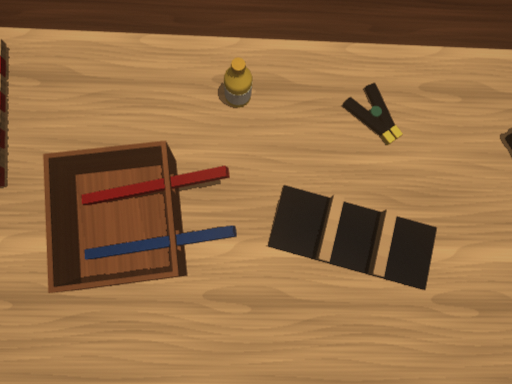

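View pics/scene0.png

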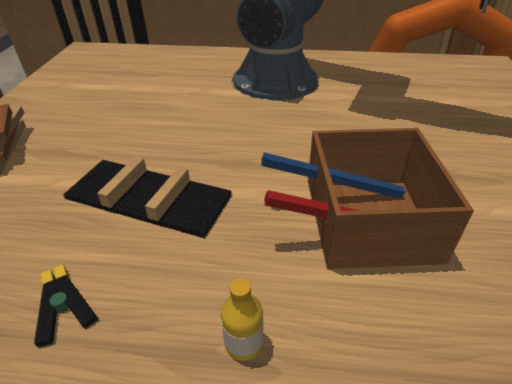

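The top view shows the bin at left with its slots facing right. The red strip runs from about (84,200) to (228,172), the blue one from (86,254) to (234,231), and the board lies around (352,236). The scene view agrees. Next I'll fit the strips and board as silhouettes.

```bash
cat > h.py <<'E'
import numpy as np,cv2
from scipy.spatial.transform import Rotation as R
from scipy.optimize import minimize
from cell import *
def proj(name,P,T=None):
    m=camera_model(name)
    if T is None: Rm,e=R.from_rotvec(m["attitude"]).as_matrix(),m["eye"]
    else: Rm,e=T[:3,:3],T[:3,3]
    c=(np.asarray(P)-e)@Rm*[1,-1,-1]
    q=c@m["mtx"].T
    return q[:,:2]/q[:,2:]
def box(l,w,h,c=(0,0,0)):
    return np.array([[x,y,z] for x in(-l/2,l/2) for y in(-w/2,w/2) for z in(-h/2,h/2)])+c
def strip(p,t=np.radians(19)):   # x,y of centre, yaw of strip x axis, z
    return box(.28,.018,.018)@R.from_euler("ZY",[p[2],t]).as_matrix().T+[p[0],p[1],p[3]]
def hullmask(px,s=4):
    m=np.zeros((384*s,512*s),np.uint8)
    cv2.fillConvexPoly(m,cv2.convexHull(np.round(((px+.5)*s-.5)*16).astype(np.int32)),255,shift=4)
    return cv2.resize(m,(512,384),interpolation=cv2.INTER_AREA)/255.
def masks(im):
    hsv=cv2.cvtColor(im,cv2.COLOR_RGB2HSV);h,s,v=cv2.split(hsv)
    red=((h<5)|(h>172))&(s>180)&(v>70); blue=(h>100)&(h<130)&(s>120)&(v>50)
    black=(v<50)
    def big(m):
        n,l,st,_=cv2.connectedComponentsWithStats(m.astype(np.uint8)); return [l==i for i in range(1,n) if st[i,4]>40]
    return big(red),big(blue),big(black)
def hull_of(ms):
    p=np.vstack([np.argwhere(m)[:,::-1] for m in ms]).astype(np.int32)
    o=np.zeros((384,512),np.uint8);cv2.fillConvexPoly(o,cv2.convexHull(p),1);return o.astype(float)
def fit(target,model,p0,step):
    f=lambda p:np.abs(hullmask(model(p))-target).sum()
    p0=np.array(p0,float);S=np.vstack([p0]+[p0+np.eye(len(p0))[i]*step[i] for i in range(len(p0))])
    r=minimize(f,p0,method="Nelder-Mead",options=dict(initial_simplex=S,xatol=1e-5,fatol=.02,maxiter=400))
    return r.x,r.fun/target.sum()
E
python3 - <<'E'
from h import *
im=cv2.imread("pics/top0.png")[:,:,::-1].copy()
r,b,k=masks(im)
for n,g in zip("rbk",(r,b,k)):
    for m in g: a=np.argwhere(m);print(n,m.sum(),a.min(0)[::-1],a.max(0)[::-1])
def back(uv,z):
    m=camera_model("top");d=np.linalg.inv(m["mtx"])@[*uv,1]*[1,-1,-1];d=R.from_rotvec(m["attitude"]).as_matrix()@d
    return m["eye"]+d*(z-m["eye"][2])/d[2]
reg=lambda g,x0,x1,y0,y1:[m for m in g if (lambda c:x0<c[1]<x1 and y0<c[0]<y1)(np.argwhere(m).mean(0))]
R_=hull_of(reg(r,70,240,160,215));B_=hull_of(reg(b,70,240,215,270));K=hull_of(reg(k,260,440,180,295))
for n,t,uv in(("red",R_,(155,186)),("blue",B_,(160,242))):
    c=back(uv,.06)
    # free z too
    p,e=fit(t,lambda p:proj("top",strip([p[0],p[1],p[2],.060])),[c[0],c[1],np.pi/2],[.01,.01,.1]);print(n,p.round(4),np.degrees(p[2]),e)
c=back((352,237),.006)
bm=lambda p:proj("top",box(.3,.12,.012,(0,0,.006))@R.from_euler("z",p[2]).as_matrix().T+[p[0],p[1],0])
p,e=fit(K,bm,[c[0],c[1],np.pi/2+.25],[.01,.01,.1]);print("board",p.round(4),np.degrees(p[2]),e)
E
```

```text
r 554 [171 166] [226 186]
r 836 [ 82 178] [164 203]
b 47 [177 234] [184 243]
b 761 [ 85 237] [168 258]
k 975 [343  84] [393 134]
k 59 [506 134] [511 148]
k 3018 [269 186] [329 258]
k 2450 [330 203] [380 273]
k 2584 [384 217] [435 288]
k 79 [ 57 277] [ 80 285]
red [0.6173 0.1612 1.7247] 98.81549904116146 0.1912559946579251
blue [0.5143 0.1613 1.7066] 97.78381952133269 0.825183700734803
board [ 0.5414 -0.2068  1.3221] 75.75073901051098 0.016543049080119946
```

```bash
sed -i 's/blue=.*/blue=(h>100)\&(h<130)\&(s>90)\&(v>25)/' h.py; python3 - <<'E'
from h import *
im=cv2.imread("pics/top0.png")[:,:,::-1].copy();sc=cv2.imread("pics/scene0.png")
print("hsv blue outer",cv2.cvtColor(im,cv2.COLOR_RGB2HSV)[235,215],cv2.cvtColor(im,cv2.COLOR_RGB2HSV)[232,225])
r,b,k=masks(im)
reg=lambda g,x0,x1,y0,y1:[m for m in g if (lambda c:x0<c[1]<x1 and y0<c[0]<y1)(np.argwhere(m).mean(0))]
B_=hull_of(reg(b,70,240,215,270));R_=hull_of(reg(r,70,240,160,215))
ps={}
for n,t,p0 in(("red",R_,[.617,.161,1.725,.06]),("blue",B_,[.514,.161,1.707,.06])):
    p,e=fit(t,lambda p:proj("top",strip([*p,.060])),p0[:3],[.004,.004,.03]);print(n,p.round(4),e);ps[n]=[*p,.06]
bd=[.5414,-.2068,1.3221]
B=box(.3,.12,.012,(0,0,.006));B2=[box(.02,.12,.03,(s*.05,0,.027)) for s in(-1,1)]
tr=im[:,:,::-1].copy()
out=[]
for n,img,(x0,y0,w,h) in(("top",tr,(40,130,400,165)),("scene",sc,(50,110,430,170))):
    f=2;o=cv2.resize(img,None,fx=f,fy=f,interpolation=cv2.INTER_CUBIC)
    obs=[strip(ps["red"]),strip(ps["blue"])]+[q@R.from_euler("z",bd[2]).as_matrix().T+[bd[0],bd[1],0] for q in[B]+B2]
    for P in obs:
        px=proj(n,P)
        for i in range(8):
            for j in range(i):
                if bin(i^j).count("1")==1: cv2.line(o,*[tuple(((px[t]+.5)*f-.5).round().astype(int).tolist()) for t in(i,j)],(0,255,0),1)
    out.append(o[y0*f:(y0+h)*f,x0*f:(x0+min(w,395))*f][:, :790])
W=min(a.shape[1] for a in out);cv2.imwrite("pics/ov.png",np.vstack([a[:300,:W] for a in out]))
E
```

```text
hsv blue outer [112 103  84] [112 100  82]
red [0.6166 0.1634 1.7175] 0.19016572573301768
blue [0.5172 0.1479 1.7213] 0.13917781442795188
```

View pics/ov.png

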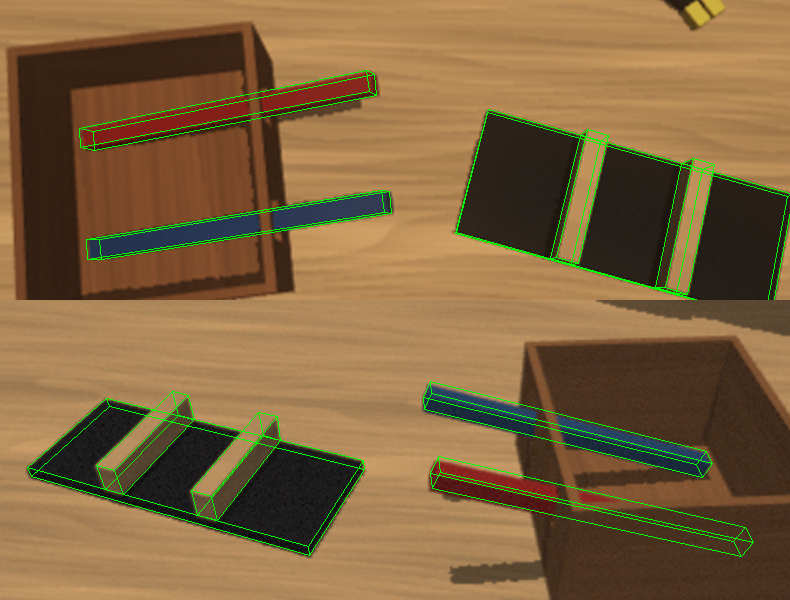

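The overlay agrees with both cameras. The strips are 100 mm apart and parallel at yaw 98.5°, and the board is at (0.541, -0.207) with yaw 75.8°. Next is a move planner for the grasp.

```bash
cat > plan.py <<'E'
from h import *
YAW=1.719;C=np.array([.6166,.1634,.060])
S=R.from_euler("ZY",[YAW,np.radians(19)])           # strip frame
D=-S.as_matrix()[:,0];N=S.as_matrix()[:,2]
RG=R.from_matrix(S.as_matrix()@np.diag([1,-1,-1]))
TCPG=C+.105*D-.019*N
def to(p,Rt,tag=""):
    s=read_state();Rc=R.from_rotvec(s["tcp_rot"])
    print(tag,"rot units",(np.degrees((Rc.inv()*Rt).as_rotvec())/5).round(2),"then shift units",(Rt.inv().apply(np.asarray(p)-s["tool_pos"])/.04).round(3),"(before rot:",(Rc.inv().apply(np.asarray(p)-s["tool_pos"])/.04).round(3),") t",round(s["time"],2))
E
python3 -c "
from plan import *
print(TCPG,D)
to(TCPG+.1*N,RG)"
```

```text
[0.63217318 0.05909087 0.0762198 ] [ 0.13961691 -0.93515373  0.32556815]
 rot units [ 2.1  -3.4  12.54] then shift units [-10.649   9.953   5.266] (before rot: [-14.186  -6.055   1.513] ) t 0.5
```

Request:
{"name": "servo_tool", "arguments": {"series": [[[0, 0, 0, 0.15, -0.243, 0.896, 1], [0, 0, 0, 0.15, -0.243, 0.896, 1], [0, 0, 0, 0.15, -0.243, 0.896, 1], [0, 0, 0, 0.15, -0.243, 0.896, 1], [0, 0, 0, 0.15, -0.243, 0.896, 1], [0, 0, 0, 0.15, -0.243, 0.896, 1], [0, 0, 0, 0.15, -0.243, 0.896, 1]]], "force": 60}}

```text
time: 1.08
tool_pos: [0.1639, 0.4987, 0.2314]
tcp_rot: [1.267, 2.725, -0.17]
ft_force: [-0.3, -0.0, 0.6]
finger_gap: 0.0854
```

Request:
{"name": "servo_tool", "arguments": {"series": [[[0, 0, 0, 0.15, -0.243, 0.896, 1], [0, 0, 0, 0.15, -0.243, 0.896, 1], [0, 0, 0, 0.15, -0.243, 0.896, 1], [0, 0, 0, 0.15, -0.243, 0.896, 1], [0, 0, 0, 0.15, -0.243, 0.896, 1], [0, 0, 0, 0.15, -0.243, 0.896, 1], [0, 0, 0, 0.15, -0.243, 0.896, 1], [0, 0, 0, 0, 0, 0, 1]]]}}

```text
time: 1.75
tool_pos: [0.1641, 0.4991, 0.2304]
tcp_rot: [1.88, 2.172, -0.316]
ft_force: [-0.4, 0.4, -0.4]
finger_gap: 0.0854
```

```bash
python3 -c "
from plan import *
to(TCPG+.1*N,RG);print(read_state()['qpos'])"
```

```text
rot units [-0.01  0.02 -0.04] then shift units [-10.665   9.948   5.249] (before rot: [-10.618   9.995   5.256] ) t 1.75
[ 1.32567834  0.48230642  0.29364862  1.69233616 -0.12459586  2.7717301 ]
```

Request:
{"name": "servo_tool", "arguments": {"series": [[[-0.592, 0.553, 0.292, 0, 0, 0, 1], [-0.592, 0.553, 0.292, 0, 0, 0, 1], [-0.592, 0.553, 0.292, 0, 0, 0, 1], [-0.592, 0.553, 0.292, 0, 0, 0, 1], [-0.592, 0.553, 0.292, 0, 0, 0, 1], [-0.592, 0.553, 0.292, 0, 0, 0, 1], [-0.592, 0.553, 0.292, 0, 0, 0, 1], [-0.592, 0.553, 0.292, 0, 0, 0, 1], [-0.592, 0.553, 0.292, 0, 0, 0, 1]]]}}

```text
time: 2.5
tool_pos: [0.3967, 0.2935, 0.2014]
tcp_rot: [1.874, 2.18, -0.313]
ft_force: [-0.1, 0.7, -0.1]
finger_gap: 0.0857
```

Request:
{"name": "servo_tool", "arguments": {"series": [[[-0.592, 0.553, 0.292, 0, 0, 0, 1], [-0.592, 0.553, 0.292, 0, 0, 0, 1], [-0.592, 0.553, 0.292, 0, 0, 0, 1], [-0.592, 0.553, 0.292, 0, 0, 0, 1], [-0.592, 0.553, 0.292, 0, 0, 0, 1], [-0.592, 0.553, 0.292, 0, 0, 0, 1], [-0.592, 0.553, 0.292, 0, 0, 0, 1], [-0.592, 0.553, 0.292, 0, 0, 0, 1], [-0.592, 0.553, 0.292, 0, 0, 0, 1], [0, 0, 0, 0, 0, 0, 1]]]}}

```text
time: 3.33
tool_pos: [0.6305, 0.0868, 0.1704]
tcp_rot: [1.877, 2.174, -0.314]
ft_force: [-1.1, 0.2, -0.0]
finger_gap: 0.0858
```

```bash
python3 - <<'E'
from plan import *
to(TCPG,RG);s=read_state();print(s['qpos'],s['tool_pos'])
im=camera("wrist");m=camera_model("wrist")
T=np.eye(4);T[:3,:3]=R.from_rotvec(s["tcp_rot"]).as_matrix();T[:3,3]=s["tool_pos"];T=T@m["T_tool_cam"]
o=im[:,:,::-1].copy();px=proj("wrist",np.vstack([strip([*C[:2],YAW,C[2]])]),T)
for i in range(8):
    for j in range(i):
        if bin(i^j).count("1")==1:cv2.line(o,*[tuple(px[t].round().astype(int).tolist()) for t in(i,j)],(0,255,0),1)
cv2.imwrite("pics/w1.png",o)
E
```

```text
rot units [ 0.    0.01 -0.02] then shift units [ 0.112 -0.06   2.453] (before rot: [ 0.115 -0.061  2.453] ) t 3.33
[ 0.29336284  0.48432811  0.15983485  1.29608454 -0.32917089  1.72612065] [0.63046873 0.0868493  0.17044632]
```

View pics/w1.png

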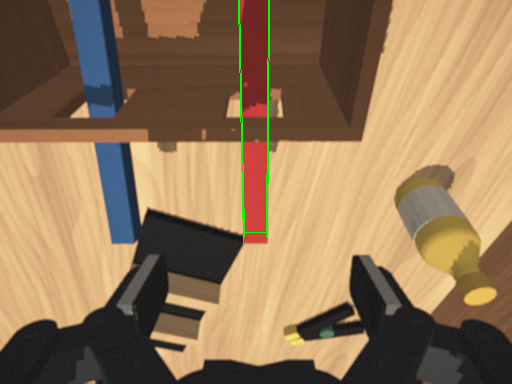

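The wrist view confirms it: the predicted red strip outline (columns 241–268, outer end at row 243) matches the image to about 1 px. Now I'll descend and close.

Request:
{"name": "servo_tool", "arguments": {"series": [[[0.022, -0.012, 0.49, 0, 0, 0, 1], [0.022, -0.012, 0.49, 0, 0, 0, 1], [0.022, -0.012, 0.49, 0, 0, 0, 1], [0.022, -0.012, 0.49, 0, 0, 0, 1], [0.022, -0.012, 0.49, 0, 0, 0, 1], [0, 0, 0, 0, 0, 0, 1]]]}}

```text
time: 3.88
tool_pos: [0.6262, 0.0626, 0.074]
tcp_rot: [1.875, 2.181, -0.321]
ft_force: [-0.7, -0.8, -0.2]
finger_gap: 0.0858
```

Request:
{"name": "servo_tool", "arguments": {"series": [[[0, 0, 0, 0, 0, 0, 0], [0, 0, 0, 0, 0, 0, 0], [0, 0, 0, 0, 0, 0, 0], [0, 0, 0, 0, 0, 0, 0], [0, 0, 0, 0, 0, 0, 0], [0, 0, 0, 0, 0, 0, 0], [0, 0, 0, 0, 0, 0, 0], [0, 0, 0, 0, 0, 0, 0]]], "force": 60}}

```text
time: 4.55
tool_pos: [0.6292, 0.0634, 0.0775]
tcp_rot: [1.876, 2.177, -0.313]
ft_force: [-1.5, 2.4, 3.6]
finger_gap: 0.017
```

```bash
python3 - <<'E'
from plan import *
s=read_state();print(s['ft_force'],s['ft_torque'],s['finger_gap'],s['tool_pos'])
to(TCPG+.2*D,RG)
E
```

```text
[-1.5233251   2.37289714  3.57943515] [ 0.53305601  0.06695418 -0.01091507] 0.016953681044299274 [0.62920838 0.0633852  0.07754534]
 rot units [ 0.01 -0.   -0.01] then shift units [-5.1    0.057  0.069] (before rot: [-5.1    0.06   0.068] ) t 4.55
```

Request:
{"name": "servo_tool", "arguments": {"series": [[[-0.2, 0, -0.02, 0, 0, 0, 0], [-0.3, 0, -0.02, 0, 0, 0, 0], [-0.4, 0, -0.02, 0, 0, 0, 0], [-0.4, 0, -0.02, 0, 0, 0, 0], [-0.4, 0, -0.02, 0, 0, 0, 0]]]}}

```text
time: 4.97
tool_pos: [0.6383, -0.0014, 0.1037]
tcp_rot: [1.877, 2.176, -0.315]
ft_force: [-0.2, 0.4, -0.3]
finger_gap: 0.0165
```

Request:
{"name": "servo_tool", "arguments": {"series": [[[-0.3, 0, 0, 0, 0, 0, 0], [-0.3, 0, 0, 0, 0, 0, 0], [-0.3, 0, 0, 0, 0, 0, 0], [-0.4, 0, 0, 0, 0, 0, 0], [-0.4, 0, 0, 0, 0, 0, 0], [0, 0, 0, 0, 0, 0, 0]]]}}

```text
time: 5.47
tool_pos: [0.6483, -0.0657, 0.1264]
tcp_rot: [1.878, 2.173, -0.314]
ft_force: [0.4, -0.5, -1.0]
finger_gap: 0.0168
```

```bash
python3 - <<'E'
from plan import *
s=read_state();print(s['ft_force'],s['finger_gap'],s['qpos'])
im=camera("scene");cv2.imwrite("pics/s2.png",cv2.resize(im[90:290,:,::-1],None,fx=1.5,fy=1.5))
to(TCPG+.22*D,RG)
E
```

```text
[ 0.35327828 -0.54715395 -0.98120699] 0.016831763144179952 [ 0.05269934  0.47479134  0.02693038  1.08949889 -0.33105542  1.47253356]
 rot units [-0.    0.   -0.03] then shift units [-2.153  0.066  0.159] (before rot: [-2.153  0.071  0.159] ) t 5.52
```

View pics/s2.png

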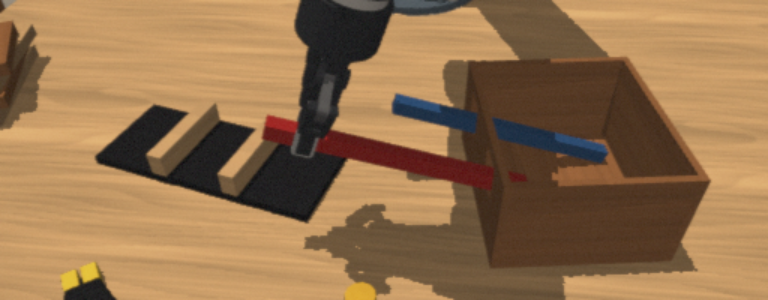

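The scene view shows the strip held and sliding along its slant with no jam. I'll draw it clear.

Request:
{"name": "servo_tool", "arguments": {"series": [[[-0.4, 0, 0, 0, 0, 0, 0], [-0.4, 0, 0, 0, 0, 0, 0], [-0.4, 0, 0, 0, 0, 0, 0], [-0.4, 0, 0, 0, 0, 0, 0], [-0.4, 0, 0, 0, 0, 0, 0], [-0.4, 0, 0, 0, 0, 0, 0], [-0.2, 0, 0, 0, 0, 0, 0], [0, 0, 0, 0, 0, 0, 0]]]}}

```text
time: 6.18
tool_pos: [0.6625, -0.1622, 0.1599]
tcp_rot: [1.879, 2.174, -0.314]
ft_force: [-0.1, -0.1, -1.1]
finger_gap: 0.0167
```

```bash
cat >> plan.py <<'E'
BC=np.array([.5414,-.2068,.051]);SB=R.from_euler("z",1.3221);XB=SB.as_matrix()[:,0]
RB=R.from_matrix(SB.as_matrix()@np.diag([1,-1,-1]))
def place(dz,off=.101,h=.0162): return BC-off*XB+[0,0,dz-h]
E
python3 - <<'E'
from plan import *
s=read_state();print(s['ft_force'],s['finger_gap'],place(.12))
to(place(.12),RG)
E
```

```text
[-0.14585812 -0.05272018 -1.10866982] 0.016742827883034488 [ 0.5165398  -0.30469265  0.1548    ]
 rot units [ 0.    0.01 -0.03] then shift units [-2.78  -4.136  1.092] (before rot: [-2.792 -4.128  1.093] ) t 6.18
```

Request:
{"name": "servo_tool", "arguments": {"series": [[[-0.348, -0.516, 0.136, 0, 0, 0, 0], [-0.348, -0.516, 0.136, 0, 0, 0, 0], [-0.348, -0.516, 0.136, 0, 0, 0, 0], [-0.348, -0.516, 0.136, 0, 0, 0, 0], [-0.348, -0.516, 0.136, 0, 0, 0, 0], [-0.348, -0.516, 0.136, 0, 0, 0, 0], [-0.348, -0.516, 0.136, 0, 0, 0, 0], [-0.348, -0.516, 0.136, 0, 0, 0, 0], [0, 0, 0, 0, 0, 0, 0]]]}}

```text
time: 6.93
tool_pos: [0.5131, -0.3041, 0.1539]
tcp_rot: [1.88, 2.176, -0.317]
ft_force: [0.4, 0.3, -1.7]
finger_gap: 0.017
```

```bash
python3 - <<'E'
from plan import *
to(place(.12),RB);print(read_state()['qpos'])
E
```

```text
rot units [0.72 3.75 4.48] then shift units [ 0.006  0.088 -0.022] (before rot: [-0.034  0.084 -0.012] ) t 6.93
[-0.38995834  0.27426959 -0.21828592  0.90627043 -0.2847505   1.01032857]
```

Request:
{"name": "servo_tool", "arguments": {"series": [[[0, 0, 0, 0.09, 0.469, 0.56, 0], [0, 0, 0, 0.09, 0.469, 0.56, 0], [0, 0, 0, 0.09, 0.469, 0.56, 0], [0, 0, 0, 0.09, 0.469, 0.56, 0], [0, 0, 0, 0.09, 0.469, 0.56, 0], [0, 0, 0, 0.09, 0.469, 0.56, 0], [0, 0, 0, 0.09, 0.469, 0.56, 0], [0, 0, 0, 0.09, 0.469, 0.56, 0], [0, 0, 0, 0, 0, 0, 0], [0, 0, 0, 0, 0, 0, 0]]]}}

```text
time: 7.77
tool_pos: [0.5166, -0.3026, 0.1537]
tcp_rot: [2.476, 1.932, 0.001]
ft_force: [-0.6, -0.5, -1.3]
finger_gap: 0.0168
```

```bash
cat > chk.py <<'E'
from plan import *
import sys
def dr(o,n,P,col=(0,255,0),f=1,T=None):
    px=proj(n,P,T)*f
    for i in range(8):
        for j in range(i):
            if bin(i^j).count("1")==1:cv2.line(o,*[tuple(px[t].round().astype(int).tolist()) for t in(i,j)],col,1)
def stripbox(c,Rm): return box(.28,.018,.018)@Rm.T+c
def chk(name,c,Rm):
    f=2;o=[]
    for n,(x0,y0) in(("top",(160,120)),("scene",(20,60))):
        im=cv2.resize(np.ascontiguousarray(camera(n)[:,:,::-1]),None,fx=f,fy=f);raw=im
        dr(raw,n,stripbox(c,Rm),f=f);o.append(raw[y0*f:(y0+190)*f,x0*f:(x0+300)*f])
    cv2.imwrite(name,cv2.resize(np.vstack(o),None,fx=.78,fy=.78))
E
python3 - <<'E'
from chk import *
s=read_state();print(s['ft_force'],s['finger_gap'])
Rt=R.from_rotvec(s["tcp_rot"]).as_matrix();c=s["tool_pos"]+Rt@np.array([.101,0,-.0162])
print(c);chk("pics/c1.png",c,Rt)
to(place(.12),RB);to(place(.003),RB)
E
```

```text
[-0.5826861  -0.54899091 -1.34147019] 0.01681630289911769
[ 0.54107001 -0.20458486  0.16987778]
 rot units [0.02 0.   0.05] then shift units [-0.064  0.018 -0.022] (before rot: [-0.064  0.018 -0.022] ) t 7.87
 rot units [0.02 0.   0.05] then shift units [-0.064  0.018  2.903] (before rot: [-0.063  0.012  2.903] ) t 7.87
```

View pics/c1.png

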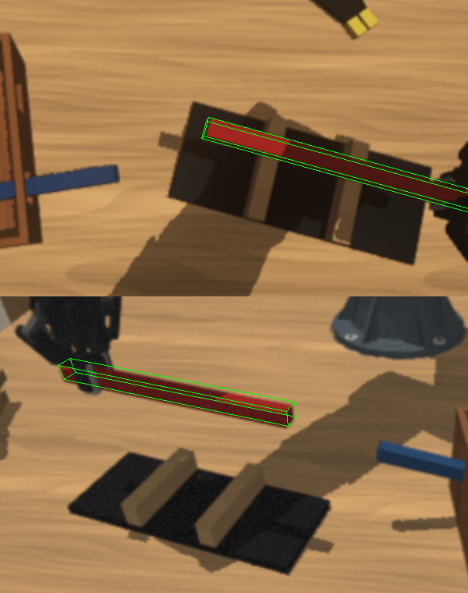

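The predicted strip outline matches the held strip in both views, level and over the board. Now I'll lower it.

Request:
{"name": "servo_tool", "arguments": {"series": [[[-0.008, 0.002, 0.4, 0, 0, 0, 0], [-0.008, 0.002, 0.4, 0, 0, 0, 0], [-0.008, 0.002, 0.4, 0, 0, 0, 0], [-0.008, 0.002, 0.4, 0, 0, 0, 0], [-0.008, 0.002, 0.4, 0, 0, 0, 0], [-0.008, 0.002, 0.4, 0, 0, 0, 0], [-0.008, 0, 0.2, 0, 0, 0, 0], [-0.008, 0, 0.1, 0, 0, 0, 0], [0, 0, 0, 0, 0, 0, 0]]]}}

```text
time: 8.62
tool_pos: [0.5162, -0.3046, 0.0457]
tcp_rot: [2.476, 1.932, 0.002]
ft_force: [0.3, 0.5, -0.6]
finger_gap: 0.0167
```

Request:
{"name": "servo_tool", "arguments": {"series": [[[0, 0, 0.05, 0, 0, 0, 0], [0, 0, 0.05, 0, 0, 0, 0], [0, 0, 0, 0, 0, 0, 0]]]}}

```text
time: 8.87
tool_pos: [0.5169, -0.3052, 0.0426]
tcp_rot: [2.476, 1.93, 0.003]
ft_force: [-0.6, -0.6, -1.3]
finger_gap: 0.0165
```

```bash
python3 - <<'E'
from plan import *
s=read_state();print(s['ft_force'],s['ft_torque'],s['finger_gap'])
to(place(0),RB)
E
```

```text
[-0.5765158  -0.55450021 -1.27511967] [-0.0685244   0.00583404  0.00506412] 0.016531295643874493
 rot units [ 0.04 -0.    0.03] then shift units [ 0.011 -0.011  0.195] (before rot: [ 0.011 -0.011  0.194] ) t 8.87
```

Request:
{"name": "servo_tool", "arguments": {"series": [[[0, 0, 0.05, 0, 0, 0, 0], [0, 0, 0.05, 0, 0, 0, 0], [0, 0, 0, 0, 0, 0, 0]]]}}

```text
time: 9.12
tool_pos: [0.5164, -0.3051, 0.0379]
tcp_rot: [2.477, 1.931, 0.003]
ft_force: [-0.4, 0.0, -0.8]
finger_gap: 0.0171
```

Request:
{"name": "servo_tool", "arguments": {"series": [[[0, 0, 0.03, 0, 0, 0, 0], [0, 0, 0, 0, 0, 0, 0]]]}}

```text
time: 9.28
tool_pos: [0.5166, -0.3052, 0.0371]
tcp_rot: [2.476, 1.93, 0.003]
ft_force: [-1.5, 0.4, 1.6]
finger_gap: 0.0169
```

Fz has risen from about -1 to +1.6 N, so contact has started. I'll ease down 1 mm, then release.

Request:
{"name": "servo_tool", "arguments": {"series": [[[0, 0, 0.02, 0, 0, 0, 0], [0, 0, 0, 0, 0, 0, 0], [0, 0, 0, 0, 0, 0, 0.3], [0, 0, 0, 0, 0, 0, 0.4], [0, 0, 0, 0, 0, 0, 0.6], [0, 0, 0, 0, 0, 0, 0.8], [0, 0, 0, 0, 0, 0, 0.8]]], "force": 20}}

```text
time: 9.87
tool_pos: [0.5165, -0.3051, 0.036]
tcp_rot: [2.477, 1.931, 0.003]
ft_force: [0.3, 0.3, 0.7]
finger_gap: 0.0677
```

Request:
{"name": "servo_tool", "arguments": {"series": [[[0, 0, -0.2, 0, 0, 0, 0.8], [0, 0, -0.5, 0, 0, 0, 0.8], [0, 0, -0.7, 0, 0, 0, 0.8], [0, 0, -0.7, 0, 0, 0, 0.8], [0, 0, -0.7, 0, 0, 0, 0.8], [-0.7, 0, 0, 0, 0, 0, 0.8], [-0.7, 0, 0, 0, 0, 0, 0.8], [0, 0, 0, 0, 0, 0, 0.8]]]}}

```text
time: 10.53
tool_pos: [0.5022, -0.3631, 0.1495]
tcp_rot: [2.476, 1.926, 0.002]
ft_force: [-0.5, 0.2, -0.1]
finger_gap: 0.0682
```

```bash
python3 - <<'E'
from chk import *
s=read_state();print(s['time'],s['tool_pos'],s['ft_force'])
chk("pics/c2.png",BC,SB.as_matrix())
im=camera("top");r,b,k=masks(im)
rr=[m for m in r if np.argwhere(m).mean(0)[1]>250];t=hull_of(rr)
p,e=fit(t,lambda p:proj("top",box(.28,.018,.018)@R.from_euler("z",p[2]).as_matrix().T+[p[0],p[1],.051]),[*BC[:2],1.3221],[.004,.004,.03])
print(p,e,"board frame",SB.inv().apply([*(p[:2]-BC[:2]),0]),p[2]-1.3221)
E
```

```text
10.5333 [ 0.50219349 -0.36313964  0.14945235] [-0.47859241  0.24545332 -0.11097331]
[ 0.54285286 -0.20617487  1.32034973] 0.12451207861334787 board frame [ 0.00096351 -0.00125429  0.        ] -0.0017502733356229427
```

View pics/c2.png

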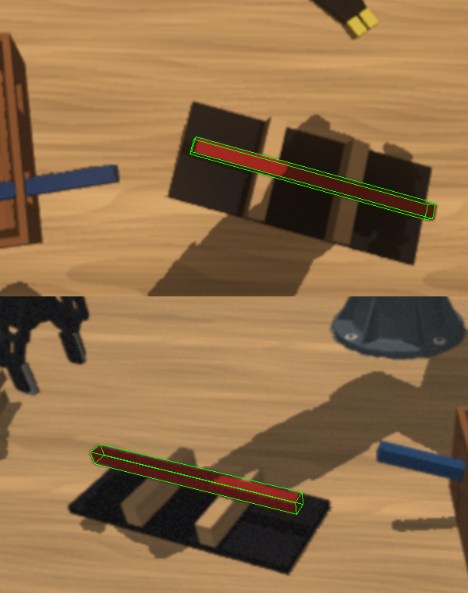

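The red strip lies across both bearers, within about 2 mm of centre. The blue strip looks unmoved and the gripper is clear.

```bash
python3 -c "
from cell import *
print(finish_job())"
```

```text
the job is handed in; nothing more can be done
None
```

The red strip now lies across both bearers of the board, and I handed the job in at about 10.5 s of the 38 s allowed. The hand-in reports no verdict, so the results below are my own checks.

- **What I did:** I found the strips and the board by fitting their outlines in the camera pictures. I gripped the red strip square to its 19° slant and drew it about 260 mm along the slant. Then I levelled it, turned it to the board's direction, lowered it until it touched, released it and backed off. Every wrist force I read was under 5 N.
- **Halfway-out condition:** the strip's middle passed through the required zone during the draw. This comes from the tool's path and one picture, not from a direct measurement.
- **Final position:** in the top camera the strip lies about 1 mm from the board's middle both lengthwise and sideways, and 0.002 rad from its length. The mismatch of this fit was about 12%, probably because the strip's shaded side falls outside the colour mask. The outline drawn for an ideally placed strip matches it in both the top and scene views.
- **Height:** I did not measure it separately. The force on contact and the match in both views are consistent with the strip lying flat.
- **Blue strip and gripper:** in the pictures the blue strip still leans in its slot and looks unmoved, but I did not re-measure its position. The gripper was clear of everything, about 11 cm above where it let go.

No check failed. The only disagreement was in the grip: contact came about 2 mm lower than the model predicted, well within the 5 mm height allowance.

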